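Gauge the second end of a flanged pipe elbow

TASK

One end of the pipe elbow on the checking stand has already been gauged: turn the elbow by its clamp bar counter-clockwise (seen from above) up to its stop, so that its other end squarely faces the sprung plate. Then draw the taper gauge (the one with the flat rectangular handle) from the wooden rack and slide its blade straight down between the elbow's end face and the sprung plate until it drags snugly, bearing on both, and just begins to push the plate back, without forcing it. Finish still gripping the gauge there, upright in the gap, and leave everything else on the counter where it is.

Things in the scene. Friction and masses are not known exactly. Their poses are not given: they have to be found in the camera images.
- stand: Grey base plate 160 x 150 mm, 12 mm thick, fixed, carrying the elbow on an upright spindle. Origin on the counter, on the spindle's axis; +z up, +y towards the sprung plate (square to the plate), x along the plate.
- elbow (a joint): Angle of the steel elbow about its upright spindle, rad, counter-clockwise from above. 0: the gauged end faces the plate; 1.571: at the stop, the next end faces it squarely. Turns stiffly (0.15 N m), stays where left. Its two ends are square flanges 44 mm wide, 60 mm tall (25 to 85 mm above the counter), 90 degrees apart, end faces 60 mm from the axis.
- clamp_bar (a point): Grip point of the clamp bar on top of the elbow, on the spindle's axis, 112 mm above the counter. Bar 64 mm long, 14 mm wide, 26 mm tall (96 to 122 mm above the counter); it turns with the elbow and lies along this frame's x axis (+x towards the next end, +y towards the gauged end). The pipe below reaches up to 79 mm, the flanges to 85 mm.
- next_face (a point): Middle of the top edge of the next end's face, 85 mm above the counter; this frame's +x points out of the face.
- plate_edge (a point): Middle of the top edge of the sprung plate's face, 90 mm above the counter; +y points away from the elbow, the way it gives; z up. Steel, 50 mm wide, 6 mm thick; above the edge a lip leans back (away from the elbow) up to 101 mm as a lead-in. The face reaches down to 20 mm. Gap to the elbow's end face at its stop: 6 to 8.5 mm.
- plate (a joint): How far the sprung plate is pushed back, m: 0 at rest, at most 0.008. Spring 3 N per mm, no preload. Snug: pushed back 0.7 to 3.5 mm (aim at about 2 mm, where the push down is some 6 to 14 N, depending on friction); beyond 6 mm it is forced. The elbow is rigid: lean the blade lightly on its face, lest a stiff arm hold it off.
- rack: Fixed wooden block 170 x 60 x 90 mm, three pockets in a row along its x axis at -52, 0, +52 mm, each 26 x 20 mm, right through. Three tools stand in them, in any order, handles up, collars on the top face. Origin under its centre, on the counter.
- gauge: Taper gauge, 0.12 kg: flat black handle 30 (x) x 14 (y) mm, 6 to 52 mm above the origin; steel collar 38 x 28 x 6 mm under it; blade below, 20 mm wide (x), 80 mm long. Origin: collar's underside (90 mm above the counter in the rack), z up. Blade's flat side at y = -6 mm; the other side slopes: 2.5 mm thick at the tip, 1 mm more per 7.5 mm, 13.2 mm at the collar.
- gauge_tip (a point): Middle of the blade's tip end, 80 mm below the gauge's origin and 4.75 mm to its -y side.
- plug_gauge: Bystander in the rack: plug gauge with a round black handle 22 mm across, 46 mm tall on a round collar. Origin at the collar's underside.
- punch: Bystander in the rack: punch with a black ball, 26 mm, as its handle, its top 55 mm above the collar's underside, which is the origin.
- coupling: Bystander: grey pipe coupling, a tube 60 mm across and 60 mm tall. Origin under its centre.
- capacitor: Bystander: white motor capacitor, 42 mm across and 89 mm tall, standing. Origin under its centre.
- tape_roll: Bystander: black roll of tape, 64 mm across, 19 mm tall. Origin under its centre.
- flange_ring: Bystander: dark steel flange ring, 90 mm across, 14 mm tall. Origin under its centre.
- carton: Bystander: small cardboard carton 90 x 60 x 45 mm. Origin under its centre.
Not all that is in view belongs to the job. What is shaped like the stand but yellow is not meant.

How it is judged (in metres and radians):
On the way, in this order (a step that is already met when the one before it is completed fails the run):
1. the elbow is turned up to its stop (value of joint elbow above 1.51 rad), for 0.2 s.
2. the taper gauge is drawn clear of the rack in the fingers (z of gauge_tip in the frame of rack above 0.092 m and contact force between the fingers and gauge above 1 N), for 0.1 s.
At the end, for the whole second after the job is handed in: Elbow within 0.06 rad of its stop; blade upright (0.15 rad) in the gap, tip 15 mm or more below the plate edge, within 15 mm of its middle, touching both sides, plate pushed back 0.7-3.5 mm; gauge still gripped, at rest, collar on nothing; fingers off elbow and plate; bystanders within 30 mm (value of joint elbow above 1.51 rad and value of joint plate between 0.0007 and 0.0035 m and contact force between gauge and elbow above 0.3 N and contact force between gauge and plate above 0.3 N and contact force between the fingers and gauge above 2 N and contact force between each of the arm, the fingers and plate below 0.5 N and contact force between the fingers and elbow below 0.5 N and z of gauge_tip in the frame of plate_edge below -0.015 m and x of gauge_tip in the frame of plate_edge between -0.015 and 0.015 m and y of gauge_tip in the frame of plate_edge below 0.003 m and y of gauge_tip in the frame of stand above 0.058 m and angle between gauge's own z axis and vertical below 0.15 rad and height (world z) of gauge above 0.1 m and contact force between gauge and rack below 0.2 N and linear speed of gauge below 0.01 m/s and distance of each of plug_gauge, punch, coupling, capacitor, tape_roll, flange_ring, carton from where it was at the start of the episode below 0.03 m); the arm keeps its last pose, push and grip.
It fails at once if the blade is forced: the sprung plate pushed back more than 6 mm (value of joint plate above 0.006 m).
It fails at once if a bystander is disturbed (moved more than 30 mm) (distance of any of plug_gauge, punch, coupling, capacitor, tape_roll, flange_ring, carton from where it was at the start of the episode above 0.03 m).
It also fails if it takes over 58 s, if anything falls off the work surface, if the arm or the gripper's body presses on something with over 40 N, if the wrist force passes 120 N, or if a joint passes its speed limit or range.

ROBOT

A 6-joint arm with a two-finger parallel gripper is mounted at the origin on the work surface. World frame = base frame: x ahead of the robot, y to its left, z up, the work surface at z = 0. Lengths are in mm, angles in rad, forces in N, time in s.
With the tool pointing down it reaches from about 275 to 825 mm from the base axis. Payload 4.9 kg.
Tool frame: the origin (TCP) lies at the very end of the fingers, on their centre line; the grasp point (between the pads) lies 19 mm behind it; z points along the fingers, y is the line along which they close (so a half turn about z gives the same grasp; the last joint's range is limited). The gripper opens to 85 mm and grips with 20 to 120 N. Pads are 22 mm wide; open, the fingers measure 114 mm over their backs; the gripper's body (76 mm by 85 mm) begins 54 mm behind the grasp point. The pads swing forward as they close: fully open they stand 13 mm farther back than shut.
Start: joints at [1.087, 0.326, -0.193, 1.052, 0, 1.437], TCP at [188.486, 516.712, 231.281] pointing down, gripper open.
Joint ranges: [-2.65, 2.65], [-0.97, 1.79], [-1.3, 1.35], [-1.93, 2.1], [-1.47, 1.37], [-3.14, 3.14]. Speed limits (rad/s): [2.57, 2.57, 3.14, 3.14, 3.14, 3.14].

INTERFACE

Orientations are given as [roll, pitch, yaw] about the fixed x, y, z axes, in that order (R = Rz(yaw) Ry(pitch) Rx(roll)).
In Python, from bench import bot, solve_ik, imaging gives the robot as it stands. Calls block until the motion is done:
- bot.move_ptp(position, orientation): joint-space move of the TCP to a pose.
- bot.movel(position, rot=None, max_speed=150, threshold=None): straight line of the TCP; rot=None keeps the orientation; max_speed is the mean speed in mm/s. With threshold (N) it stops when the force on the tool has changed by that much, and returns True; else False.
- bot.move_j(angles): joint-space move.
- bot.grip(opening, effort=None): opening from 0.0 (shut) to 1.0 (fully open); effort is the grip in N (None keeps the last); returns when the fingers have stopped.
- bot.dwell(seconds).
- solve_ik(position, orientation): joint angles nearest the present ones, or None.
- bot.get_state(): the state.
- imaging.capture(name): name is "scene" or "top" or "wrist"; returns the picture (384x512x3 uint8, blue, green, red); there is no depth.
- imaging.camera_model(name): a dict with "K" (3x3 intrinsics, pixels), "position" and "rotation" of the camera in the world. Camera axes: x right, y up, looking along -z (the intrinsics and any distortion apply to the point x, -y, -z); pixel columns grow to the right and rows downward; lengths in mm; the calibration is good to about 2 mm. The wrist camera is an equidistant fisheye: a pixel r from the principal point sees the ray r / f radians off the axis. A picture is of the moment at which its call begins: read the wrist's pose just before it. camera_model takes no time and is no camera call; for the wrist camera it gives the pose at the moment of the call.
A pose or a line that the arm cannot do raises bot.IKError and nothing moves.
- bot.sign_off(): hands the job in; it is judged then, once.
The state is a dict: "t": time; "qpos": joint angles; "joint_velocities": joint speeds; "effort": joint torques, N m; "tcp_pos": TCP position; "orientation": TCP orientation; "contact_force": force on the tool from outside, world axes, zero at the start; "wrist_torque": the same for the moment, N m; "opening": opening from 0.0 (shut) to 1.0 (fully open); "gripper_force": force on a finger pad.
Only numpy, scipy, OpenCV 4.12 (cv2) and the standard library are available. Lean on these libraries where they do the work, as an engineer would, in place of code of your own. Each camera call takes 0.05 s, during which the arm holds its last target. There are 200 camera calls.

## Working session

There is one attempt and no reset: what is moved stays moved. The work goes in short steps, each a Python script; the robot and the scene stay as the last script left them, time stands still between calls to the robot, and variables do not carry over. Pictures are saved under pics/ and viewed, at most 10 in all, crops included, and the job is handed in when it is done.

```bash
ls; mkdir -p pics; python3 - <<'E'
from bench import bot, imaging
import cv2, numpy as np
for n in ("scene","top"):
    im=imaging.capture(n); cv2.imwrite(f"pics/{n}0.png",cv2.resize(im,(800,600),interpolation=cv2.INTER_CUBIC)); cv2.imwrite(f"raw_{n}0.png",im)
    m=imaging.camera_model(n); print(n,np.round(np.array(m["K"]),1).tolist(),np.round(m["position"],1),np.round(m["rotation"],3).tolist(),[k for k in m])
print(bot.get_state())
E
```

```text
pics
scene [[403.8, 0.0, 258.7], [0.0, 403.8, 193.6], [0.0, 0.0, 1.0]] [1274.9   18.3 1034.6] [0.658, -0.017, 1.716] ['K', 'position', 'rotation']
top [[425.9, 0.0, 259.1], [0.0, 425.9, 195.0], [0.0, 0.0, 1.0]] [ 415.1  -72.6 1750.9] [0.085, -0.003, -1.581] ['K', 'position', 'rotation']
{'t': 0.1, 'qpos': array([ 1.08680528e+00,  3.26874980e-01, -1.93480478e-01,  1.05196932e+00,
       -2.85929988e-05,  1.43661441e+00]), 'joint_velocities': array([-0.00181419, -0.00124887,  0.0024932 , -0.00018203, -0.00065533,
       -0.00069455]), 'effort': array([-2.38753928e-04, -4.44238865e+01,  2.63037300e+01,  7.93238782e-03,
       -2.02026049e-04,  4.19492878e-06]), 'tcp_pos': array([188.24493982, 516.2418818 , 230.57856984]), 'orientation': array([-3.14007412e+00, -1.76139406e-04,  2.79178341e+00]), 'contact_force': array([ 0.31968597,  0.44979772, -0.30056352]), 'wrist_torque': array([-0.07870491,  0.02748884,  0.03675503]), 'gripper_force': 0.0, 'opening': 0.9968695192738223}
```

View pics/scene0.png

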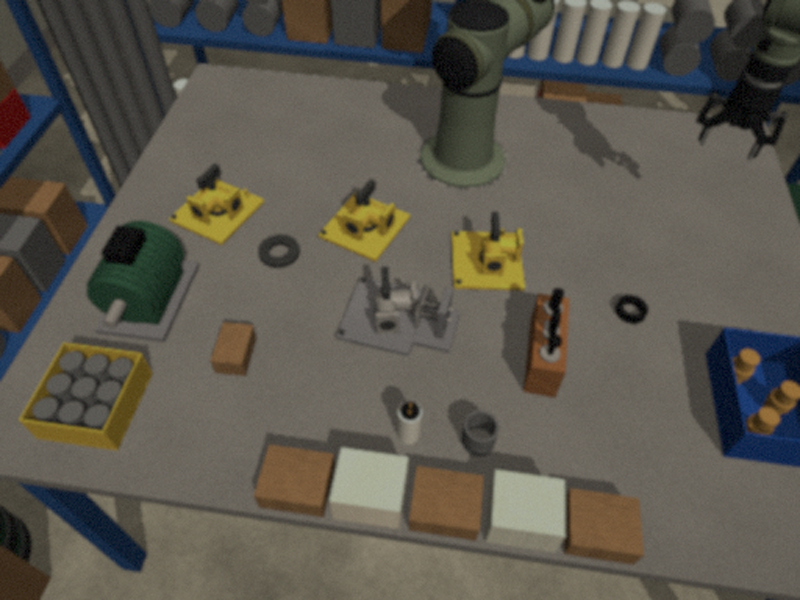

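View pics/top0.png

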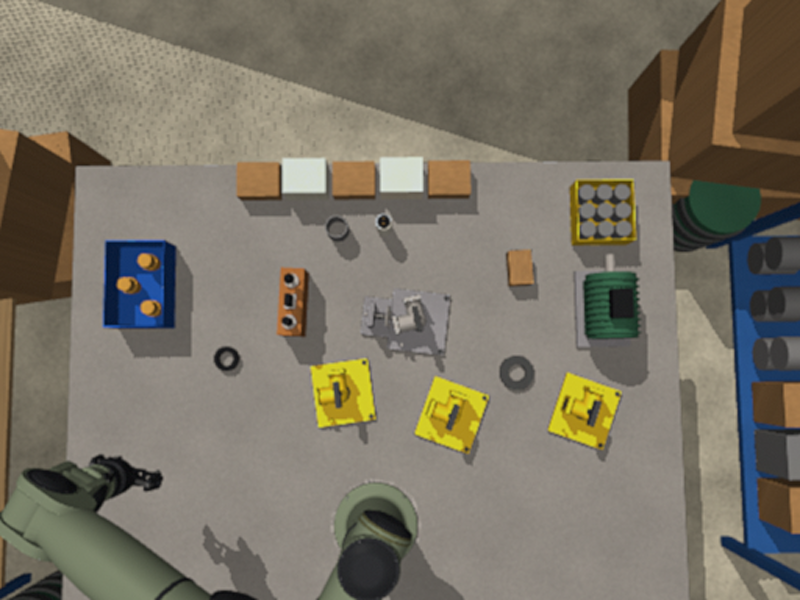

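Top view (800x600): the grey stand is at (407,320), with its plate towards the left (+y). The yellow look-alikes are at (343,393), (452,414) and (585,411). The rack is at (292,302), with handles at (291,278), (289,300) and (288,321).

```bash
cat > h.py <<'E'
from bench import bot, solve_ik, imaging
import cv2, numpy as np
from scipy.spatial.transform import Rotation as Ro
def model(n):
    m=imaging.camera_model(n); R=np.array(m["rotation"],float)
    R=Ro.from_euler("xyz",R).as_matrix() if R.size==3 else R
    return np.array(m["K"],float),np.array(m["position"],float),R
def ray(M,u,v,fish):
    K,p,R=M; a=np.array([(u-K[0,2])/K[0,0],(v-K[1,2])/K[1,1]])
    if fish:
        r=np.hypot(*a); d=np.array([*(a*np.sin(r)/max(r,1e-9)),np.cos(r)])
    else: d=np.array([*a,1.])
    return p,R@(d*[1,-1,-1])
def pix2w(M,u,v,z,fish=False):
    p,d=ray(M,u,v,fish); return p+d*(z-p[2])/d[2]
def w2pix(M,P,fish=False):
    K,p,R=M; c=(R.T@(np.asarray(P,float)-p))*[1,-1,-1]
    if fish:
        s=np.hypot(c[0],c[1]); t=np.arctan2(s,c[2]); a=c[:2]/max(s,1e-9)*t
    else: a=c[:2]/c[2]
    return np.array([K[0,0]*a[0]+K[0,2],K[1,1]*a[1]+K[1,2]])
def crop(im,x0,y0,x1,y1,s,name):
    cv2.imwrite("pics/"+name,cv2.resize(im[y0:y1,x0:x1],None,fx=s,fy=s,interpolation=cv2.INTER_CUBIC))
E
python3 - <<'E'
from h import *
im=cv2.imread("raw_top0.png"); M=model("top"); f=.64
print("base",w2pix(M,[0,0,0])/f)
for n,u,v,z in [("bar",407,318,122),("platetop",380,316,95),("rackTL",280,268,90),("rackTR",306,268,90),("rackBR",303,335,90),("rackBL",278,335,90),
 ("h1",291,278,140),("h2",289,300,140),("h3",288,321,140),("st_TR",450,295,12),("st_BR",446,354,12),("coup",338,228,60),("cap",384,222,89),("tape",227,358,19)]:
    print(n,pix2w(M,u*f,v*f,z).round())
a=im[165:225,170:300]; b=cv2.imread("raw_scene0.png")[165:255,205:370]
A=cv2.resize(a,(780,360),interpolation=cv2.INTER_CUBIC)
cv2.imwrite("pics/c1.png",A)
K,p,R=model("wrist"); print(K,p,R.round(3)); s=bot.get_state(); 
T=Ro.from_euler("xyz",s["orientation"]).as_matrix(); print((T.T@(p-s["tcp_pos"])).round(1),(T.T@R).round(3))
E
```

```text
base [376.04850648 523.875465  ]
bar [521. -84. 122.]
platetop [528. -17.  95.]
rackTL [652. 234.  90.]
rackTR [652. 168.  90.]
rackBR [483. 175.  90.]
rackBL [484. 238.  90.]
h1 [620. 198. 140.]
h2 [566. 202. 140.]
h3 [515. 204. 140.]
st_TR [ 587. -198.   12.]
st_BR [ 433. -186.   12.]
coup [759.  91.  60.]
cap [767. -29.  89.]
tape [428. 383.  19.]
[[297.31863964   0.         258.95358352]
 [  0.         297.31863964 187.26536677]
 [  0.           0.           1.        ]] [116.69899245 541.4617739  373.9052742 ] [[ 0.343 -0.898 -0.277]
 [ 0.939  0.327  0.101]
 [-0.    -0.295  0.955]]
[  75.9   -1.  -143.3] [[-0.     0.955  0.295]
 [ 1.     0.    -0.001]
 [-0.001  0.295 -0.955]]
```

View pics/c1.png

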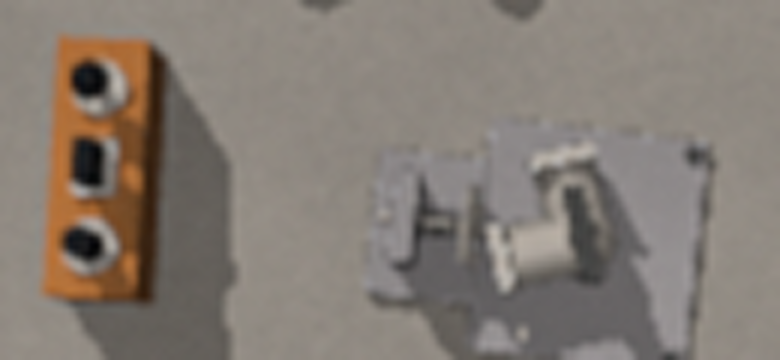

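The middle tool, at (90,162) in this crop, has the flat rectangular handle, so it is the gauge. The other two are round. The grey stand's gauged end, at (500,255), faces the plate at (465,215). The next end, at (565,158), points to +x. I'll check both from near with the wrist camera.

```bash
python3 - <<'E'
from h import *
import pickle
S={}
for n,p in (("rack",[650,200,260]),("stand",[610,-60,250])):
    bot.move_ptp(p,[np.pi,0,np.pi]); bot.dwell(0.3)
    M=model("wrist"); im=imaging.capture("wrist"); S[n]=(M,im); cv2.imwrite(f"pics/w_{n}.png",cv2.resize(im,(800,600),interpolation=cv2.INTER_CUBIC))
    print(n,bot.get_state()["tcp_pos"].round(1),M[1].round(1),bot.get_state()["t"])
pickle.dump(S,open("S.pkl","wb"))
E
```

```text
rack [649.8 200.5 260.1] [573.5 199.7 403.4] 2.4667
stand [610.2 -59.1 249.9] [534.1 -59.9 393.2] 3.8417
```

View pics/w_rack.png

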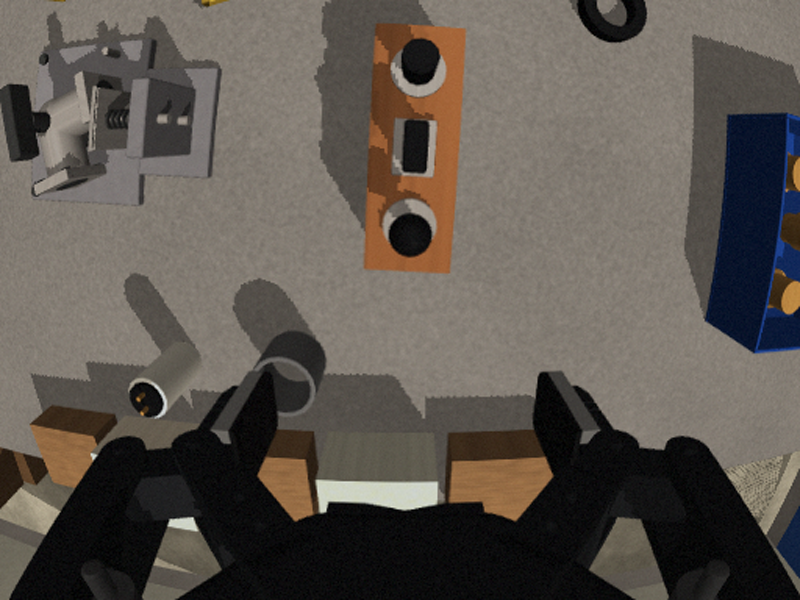

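View pics/w_stand.png

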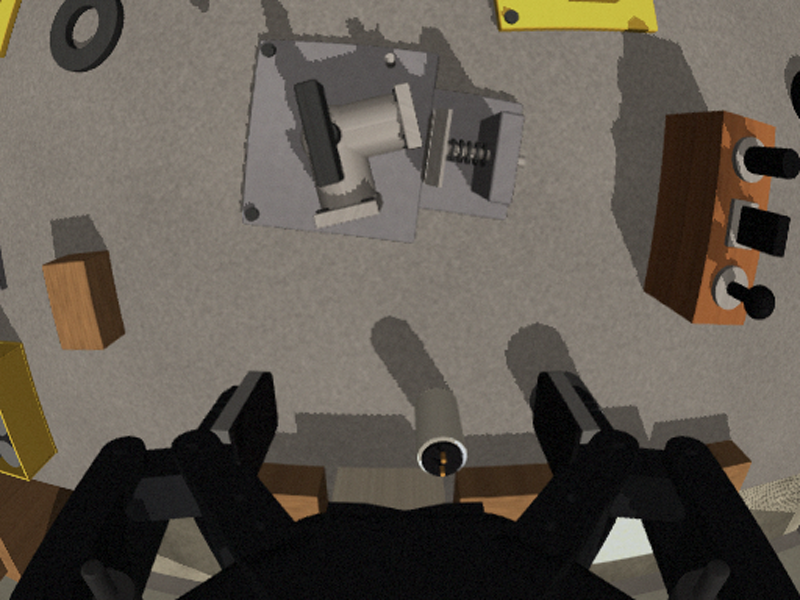

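```bash
python3 - <<'E'
from h import *
import pickle
S=pickle.load(open("S.pkl","rb"))
a=cv2.resize(S["stand"][1][20:158,150:342],None,fx=4.1,fy=4.1,interpolation=cv2.INTER_CUBIC)
a=cv2.convertScaleAbs(a,alpha=1.6,beta=15)
for i in range(0,192,20): cv2.putText(a,str(150+i),(int(i*4.1),10),0,.35,(0,255,255));cv2.line(a,(int(i*4.1),12),(int(i*4.1),18),(0,255,255))
for i in range(0,138,20): cv2.putText(a,str(20+i),(0,int(i*4.1)+4),0,.35,(0,255,255))
cv2.imwrite("pics/cs.png",a[:600,:800]); print(a.shape)
M,im=S["rack"]; f=.64
for n,u,v,z in [("TL",376,24,90),("TR",466,28,90),("BR",450,272,90),("BL",365,268,90),("hTL",405,121,142),("hTR",430,122,142),("hBR",427,171,142),("hBL",402,170,142)]: print(n,pix2w(M,u*f,v*f,z,True).round(1))
E
```

```text
(566, 787, 3)
TL [484. 181.  90.]
TR [486. 241.  90.]
BR [655.6 231.9  90. ]
BL [652.7 172.6  90. ]
hTL [555.5 200.2 142. ]
hTR [556. 214. 142.]
hBR [583.6 212.5 142. ]
hBL [583.1 198.6 142. ]
```

View pics/cs.png

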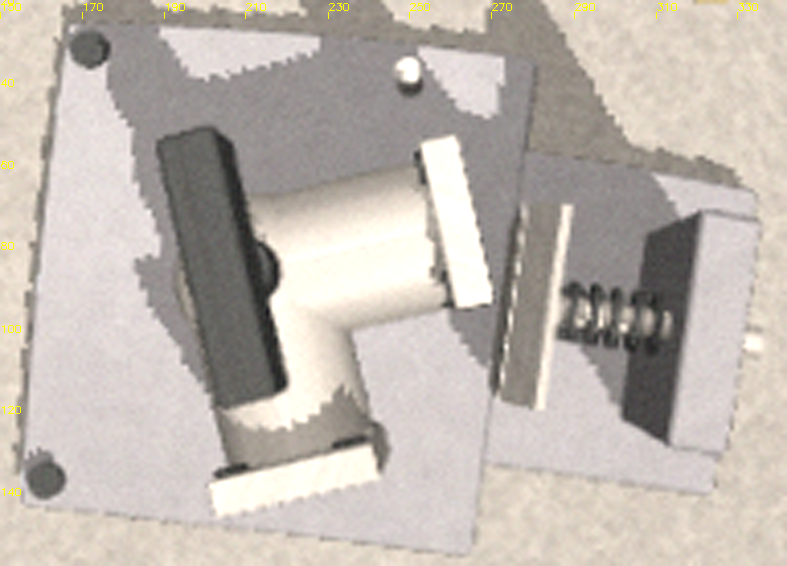

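```bash
python3 - <<'E'
from h import *
import pickle
M,im=pickle.load(open("S.pkl","rb"))["stand"]
def P(X,Y,z): return pix2w(M,150+X/4.1,20+Y/4.1,z,True)[:2]
B=[P(158,142,122),P(212,127,122),P(280,392,122),P(222,408,122)]
c=np.mean(B,0); print("bar",np.round(B,1).tolist(),c.round(1))
d=(B[2]+B[3]-B[0]-B[1])/2; print("bar yaw",np.arctan2(d[1],d[0]),np.hypot(*d))
Bs={k:P(*v,12) for k,v in dict(TL=(68,22),TR=(532,58),BR=(470,552),BL=(22,503)).items()}
for k,v in Bs.items(): print(k,v.round(1))
for a,b in (("TL","BL"),("TR","BR")):
    e=Bs[b]-Bs[a]; print("x-edge",np.arctan2(e[1],e[0]),np.hypot(*e))
for a,b in (("TL","TR"),("BL","BR")):
    e=Bs[b]-Bs[a]; print("y-edge",np.arctan2(-e[0],e[1]),np.hypot(*e))
for z,q in ((101,((560,203),(537,408))),(101,((572,205),(545,408))),(20,((522,205),(497,395)))):
    a,b=P(*q[0],z),P(*q[1],z); e=b-a; print("plate",z,a.round(1),b.round(1),"yaw",np.arctan2(e[1],e[0]).round(3),np.hypot(*e).round(1))
for n,q in (("gauged",((455,137),(491,303))),("next",((215,517),(380,480)))):
    a,b=P(*q[0],85),P(*q[1],85); print(n,a.round(1),b.round(1),((a+b)/2-c).round(1))
E
```

```text
bar [[492.1, -123.5], [489.4, -111.2], [549.9, -96.5], [553.2, -109.7]] [ 521.1 -110.2]
bar yaw 0.23077443485114071 62.379541386260975
TL [ 432.4 -179.3]
TR [450.6 -33.3]
BR [607.6 -51.8]
BL [ 589.6 -198.5]
x-edge -0.12117724863987633 158.35356599110548
x-edge -0.11716104329860064 158.10710275006898
y-edge -0.12399474794213447 147.15893350566358
y-edge -0.12230640107184639 147.79343251071256
plate 101 [505.7 -32.9] [555.2 -37.9] yaw -0.101 49.7
plate 101 [506.1 -30. ] [555.1 -36. ] yaw -0.121 49.4
plate 20 [498.7 -36.8] [557.1 -44. ] yaw -0.123 58.9
gauged [487.6 -57.5] [529.8 -48.4] [-12.5  57.3]
next [ 584.  -119.2] [574.8 -76.3] [58.3 12.5]
```

```bash
python3 - <<'E'
from h import *
c=[521.2,-111.0]; y0=np.pi+0.231
def st(t):
    s=bot.get_state(); print(t,round(s["t"],2),s["tcp_pos"].round(1),s["orientation"].round(3),s["contact_force"].round(1),s["wrist_torque"].round(2),round(s["gripper_force"],1),round(s["opening"],3),s["qpos"][5].round(2))
bot.grip(0.6,40)
bot.move_ptp([*c,150],[np.pi,0,y0]); bot.movel([*c,97]); st("down")
bot.grip(0,40); st("grip")
for a in (0.45,0.9,1.3,1.5,1.57): 
    bot.movel([*c,97],[np.pi,0,np.pi-0.121+a]); st(a)
E
```

```text
down 5.4 [ 522.7 -110.9   97.9] [-3.141e+00  1.000e-03 -2.910e+00] [ 0.4 -0.3  0.1] [ 0.04 -0.02 -0.06] 0.0 0.601 -0.58
grip 5.83 [ 522.1 -110.7   98.3] [ 3.141e+00  2.000e-03 -2.910e+00] [-1.1  3.   4.5] [ 0.44  0.11 -0.04] 47.3 0.153 -0.58
0.45 6.08 [ 522.1 -110.6   98.3] [-3.142e+00  2.000e-03 -2.812e+00] [-0.4  2.7  5.5] [0.51 0.2  0.2 ] 47.3 0.159 -0.68
0.9 6.67 [ 521.9 -110.3   98.3] [-3.141e+00  2.000e-03 -2.362e+00] [-1.   2.8  5.5] [0.67 0.23 0.13] 47.4 0.156 -1.13
1.3 7.22 [ 521.6 -110.1   98.3] [-3.141e+00  2.000e-03 -1.962e+00] [-2.   3.4  6.4] [0.68 0.35 0.12] 47.5 0.154 -1.53
1.5 7.58 [ 521.5 -110.1   98.2] [-3.141e+00  2.000e-03 -1.761e+00] [-1.8  4.3  7.3] [0.8  0.46 0.11] 47.6 0.155 -1.73
1.57 7.83 [ 521.4 -110.1   98.2] [-3.141e+00  2.000e-03 -1.692e+00] [-2.5  4.2  7.7] [ 0.8   0.49 -0.01] 47.7 0.16 -1.8
```

```bash
python3 - <<'E'
from h import *
c=[521.2,-111.0]
def st(t):
    s=bot.get_state(); print(t,round(s["t"],2),s["tcp_pos"].round(1),s["orientation"].round(3),s["contact_force"].round(1),s["wrist_torque"].round(2),round(s["gripper_force"],1),round(s["opening"],3),s["qpos"][5].round(2))
for a in (1.6,1.63,1.66): 
    bot.movel([*c,97],[np.pi,0,np.pi-0.121+a]); bot.dwell(.1); st(a)
    if abs(bot.get_state()["wrist_torque"][2])>1.2: break
bot.dwell(.3)
bot.grip(0.6); bot.movel([*c,200]); st("up")
bot.move_ptp([610,-60,250],[np.pi,0,np.pi]); bot.dwell(0.2)
import pickle
M=model("wrist"); im=imaging.capture("wrist"); pickle.dump((M,im),open("S2.pkl","wb"))
a=cv2.resize(im[20:158,150:342],None,fx=4.1,fy=4.1,interpolation=cv2.INTER_CUBIC)
cv2.imwrite("pics/cs2.png",cv2.convertScaleAbs(a,alpha=1.6,beta=15))
E
```

```text
1.6 8.18 [ 521.4 -110.1   98.3] [-3.140e+00  2.000e-03 -1.665e+00] [-1.8  5.2  8.1] [ 0.91  0.47 -1.01] 53.8 0.152 -1.82
1.63 8.53 [ 521.4 -110.1   98.3] [-3.140e+00  3.000e-03 -1.637e+00] [-2.3  4.4  8.6] [ 0.96  0.48 -1.61] 67.9 0.154 -1.85
up 10.11 [ 520.7 -110.8  199.2] [ 3.14   0.    -1.633] [ 0.3 -0.2 -0. ] [-0.02  0.01  0.01] 0.0 0.6 -1.86
```

View pics/cs2.png

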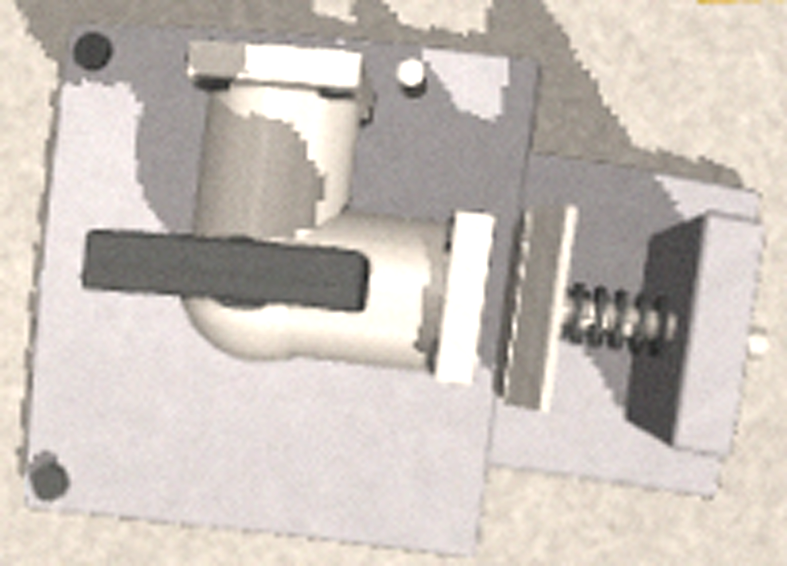

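The flange now faces the plate squarely, with its face edge running from (493,212) to (470,382) and the plate edge from (525,207) to (503,403). Next I'll measure the gap and draw the gauge.

```bash
cat >> h.py <<'E'
def st(t):
    s=bot.get_state(); print(t,round(s["t"],2),s["tcp_pos"].round(1),s["orientation"].round(3),s["contact_force"].round(1),s["wrist_torque"].round(2),round(s["gripper_force"],1),round(s["opening"],3),s["qpos"][5].round(2))
    return s
E
python3 - <<'E'
from h import *
import pickle
M,im=pickle.load(open("S2.pkl","rb"))
def P(X,Y,z): return pix2w(M,150+X/4.1,20+Y/4.1,z,True)[:2]
th=-0.121; ex=np.array([np.cos(th),np.sin(th)]); ey=np.array([-np.sin(th),np.cos(th)])
for n,q,z in (("face",((493,212),(470,382)),85),("plate",((525,207),(503,403)),90),("bar",((88,231),(85,287),(362,311),(366,252)),122)):
    for w in q: d=P(*w,z); print(n,d.round(1),"stand xy",np.round([(d-[521.2,-111])@ex,(d-[521.2,-111])@ey],1))
g=[569.5,206.4]; yaw=np.pi-0.053
bot.move_ptp([*g,190],[np.pi,0,yaw]); bot.movel([*g,104.5]); st("down")
bot.grip(0,80); st("grip")
bot.movel([*g,240],max_speed=120); st("up")
bot.dwell(.2)
im=imaging.capture("scene"); M=model("scene"); u,v=w2pix(M,[*g,180]).astype(int); print(u,v)
crop(im,u-35,v-40,u+35,v+50,6,"g1.png")
E
```

```text
face [506.2 -49.1] stand xy [-22.3  59.6]
face [549.3 -54.7] stand xy [21.2 59.3]
plate [505.3 -41.5] stand xy [-24.2  67.1]
plate [554.3 -46.7] stand xy [25.1 67.9]
bar [ 510.9 -141. ] stand xy [ -6.6 -31. ]
bar [ 523.7 -141.9] stand xy [  6.2 -30.4]
bar [531.5 -79.2] stand xy [ 6.4 32.8]
bar [518.4 -78.2] stand xy [-6.8 32.2]
down 13.6 [570.4 205.9 105.3] [3.141e+00 1.000e-03 3.088e+00] [-0.3  0.4 -0.4] [0.03 0.   0.05] 0.0 0.602 0.28
grip 14.03 [570.4 206.4 105.7] [3.141e+00 2.000e-03 3.089e+00] [-0.2 -0.6  6. ] [-0.21  0.08 -0.04] 78.3 0.153 0.28
up 15.31 [568.9 206.3 239. ] [-3.141e+00 -2.000e-03  3.089e+00] [ 0.3 -0.6 -1.9] [ 0.01 -0.   -0.01] 77.8 0.151 0.28
360 191
```

View pics/g1.png

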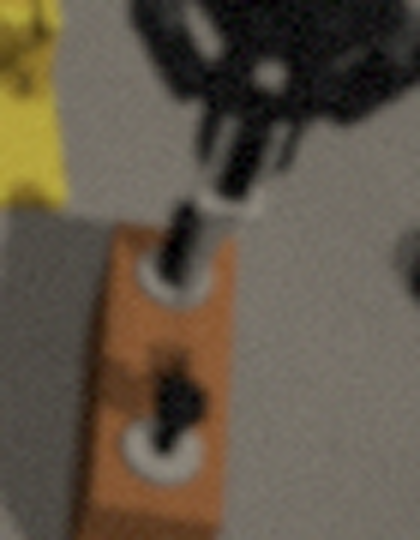

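```bash
python3 - <<'E'
from h import *
import pickle
bot.movel([540,80,240],[np.pi,0,np.pi-.121]); bot.dwell(.2); s=st("mid")
im=imaging.capture("wrist"); M=model("wrist"); pickle.dump((M,im,s),open("S3.pkl","wb"))
R=Ro.from_euler("xyz",s["orientation"]).as_matrix()
x0,y0=200,150
for off in (-4.75,4.75,0):
    p=w2pix(M,s["tcp_pos"]+R@[10,off,93.5],True); print(off,p.round(1),((p-[x0,y0])*6).round())
crop(im,x0,y0,x0+120,y0+95,6,"g2.png")
E
```

```text
mid 16.77 [540.1  80.7 239.9] [ 3.141 -0.     3.022] [ 0.1  0.3 -1.6] [-0.03  0.03 -0.02] 77.8 0.15 0.13
-4.75 [254.1 179. ] [324. 174.]
4.75 [265.5 179. ] [393. 174.]
0 [259.8 179. ] [359. 174.]
```

View pics/g2.png

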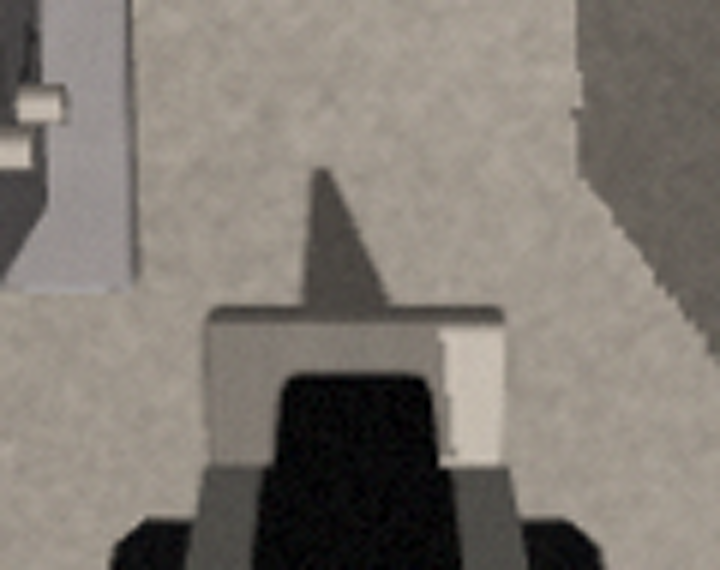

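The blade tip shows at (322,170). Its flat side is on the left, towards the elbow, so no flip is needed. I'll insert it guarded by force.

```bash
cat >> h.py <<'E'
th=-0.121; ex=np.array([np.cos(th),np.sin(th)]); ey=np.array([-np.sin(th),np.cos(th)]); C=np.array([521.2,-111.0])
def W(x,y,z): return [*(C+x*ex+y*ey),z]
def sf(t):
    s=st(t); d=s["tcp_pos"][:2]-C; f=s["contact_force"][:2]
    print("   stand xy",np.round([d@ex,d@ey],2),"F stand",np.round([f@ex,f@ey,s["contact_force"][2]],2)); return s
E
python3 - <<'E'
from h import *
bot.movel(W(0,68.2,205),[np.pi,0,np.pi-.121]); bot.dwell(.3); s=sf("above")
r=bot.movel(W(0,68.2,165),max_speed=30,threshold=4); s=sf(("in",r))
if not r:
    r=bot.movel(W(0,63,165),max_speed=8,threshold=2.5); s=sf(("lean",r))
E
```

```text
above 18.13 [529.6 -42.8 205.1] [3.142 0.    3.022] [ 0.1 -0.8 -1.5] [-0.04 -0.04  0.02] 77.8 0.152 -0.1
   stand xy [ 0.07 68.76] F stand [ 0.15 -0.79 -1.47]
('in', False) 19.62 [529.6 -43.3 165.2] [-3.142  0.     3.021] [-0.1 -0.3 -1.4] [-0.05 -0.03 -0.  ] 77.8 0.151 -0.1
   stand xy [ 0.19 68.19] F stand [-0.1  -0.35 -1.43]
('lean', True) 20.06 [528.7 -45.3 164.5] [ 3.139e+00 -1.000e-03  3.021e+00] [ 0.4  0.2 -1. ] [ 0.15 -0.07  0.03] 77.9 0.158 -0.11
   stand xy [-0.45 66.08] F stand [ 0.41  0.24 -1.01]
```

```bash
python3 - <<'E'
from h import *
bot.movel(W(0,65.6,164),max_speed=10); bot.dwell(.2); sf("lean")
z=164
for z in (155,150,146,143,140,137):
    bot.movel(W(0,65.6,z),max_speed=20); bot.dwell(.15); s=sf(z)
    if s["contact_force"][2]>6: break
E
```

```text
lean 20.52 [529.  -45.5 163.8] [ 3.139e+00 -2.000e-03  3.021e+00] [-1.   2.3  0.3] [ 0.64 -0.01 -0.01] 77.9 0.155 -0.11
   stand xy [-0.17 65.93] F stand [-1.22  2.13  0.34]
155 21.27 [528.9 -45.7 154.7] [ 3.139e+00 -3.000e-03  3.021e+00] [ 1.9  4.1 -4.1] [ 1.02 -0.4   0.  ] 77.8 0.155 -0.11
   stand xy [-0.22 65.8 ] F stand [ 1.42  4.33 -4.1 ]
150 21.82 [529.3 -45.7 149.9] [ 3.139e+00 -2.000e-03  3.021e+00] [ 2.4  4.1 -2.7] [ 1.25 -0.59 -0.08] 78.0 0.151 -0.11
   stand xy [ 0.11 65.76] F stand [ 1.94  4.34 -2.71]
146 22.32 [529.3 -45.7 146. ] [ 3.139e+00 -2.000e-03  3.021e+00] [ 2.2  4.6 -1.5] [ 1.33 -0.48  0.  ] 78.3 0.156 -0.11
   stand xy [ 0.14 65.75] F stand [ 1.65  4.84 -1.49]
143 22.77 [529.4 -45.8 143.2] [ 3.139e+00 -1.000e-03  3.021e+00] [ 1.9  4.4 -0.1] [ 1.34 -0.43 -0.05] 78.5 0.152 -0.11
   stand xy [ 0.28 65.75] F stand [ 1.39  4.56 -0.13]
140 23.22 [529.7 -45.8 140.5] [ 3.139e+00 -1.000e-03  3.021e+00] [2.3 5.3 2.7] [ 1.34 -0.45 -0.03] 78.8 0.153 -0.11
   stand xy [ 0.52 65.77] F stand [1.65 5.56 2.7 ]
137 23.67 [529.9 -45.8 137.7] [ 3.139 -0.     3.021] [0.9 4.9 2.8] [ 1.44 -0.39 -0.03] 79.1 0.151 -0.11
   stand xy [ 0.77 65.76] F stand [0.29 4.96 2.78]
```

```bash
python3 - <<'E'
from h import *
import pickle
L=[]
for z in (137,134,131.5):
    bot.movel(W(0,65.6,z),max_speed=20); bot.dwell(.25); s=sf(z)
    M=model("wrist"); im=np.mean([imaging.capture("wrist") for _ in range(4)],0).astype(np.uint8); L.append((M,im,s))
    if s["contact_force"][2]>10: break
pickle.dump(L,open("S4.pkl","wb"))
M=L[-1][0]
for n,p in dict(lipL=W(-25,72,101),lipR=W(25,72,101),tip=W(0,66,85),faceL=W(-22,60,85)).items(): print(n,w2pix(M,p,True).round(1))
im=L[-1][1]; x0,y0=205,80
cv2.imwrite("pics/fin.png",cv2.convertScaleAbs(cv2.resize(im[y0:y0+115,x0:x0+155],None,fx=5.1,fy=5.1,interpolation=cv2.INTER_CUBIC),alpha=1.6,beta=15))
E
```

```text
137 24.17 [529.9 -45.8 137.8] [ 3.139 -0.     3.021] [2.  4.6 2.9] [ 1.37 -0.39  0.01] 79.1 0.15 -0.11
   stand xy [ 0.78 65.78] F stand [1.39 4.82 2.87]
134 24.92 [530.2 -45.8 135.1] [3.139 0.    3.021] [1.2 5.6 4.6] [ 1.47 -0.38 -0.02] 79.3 0.152 -0.11
   stand xy [ 1.06 65.76] F stand [0.49 5.7  4.64]
131.5 25.64 [530.5 -45.9 132.8] [3.139e+00 1.000e-03 3.021e+00] [2.  5.  5.8] [ 1.44 -0.31 -0.02] 79.6 0.151 -0.11
   stand xy [ 1.32 65.78] F stand [1.4  5.18 5.8 ]
lipL [270.1 180.3]
lipR [269.1 251.9]
tip [260.1 208.8]
faceL [251.1 178.1]
```

View pics/fin.png

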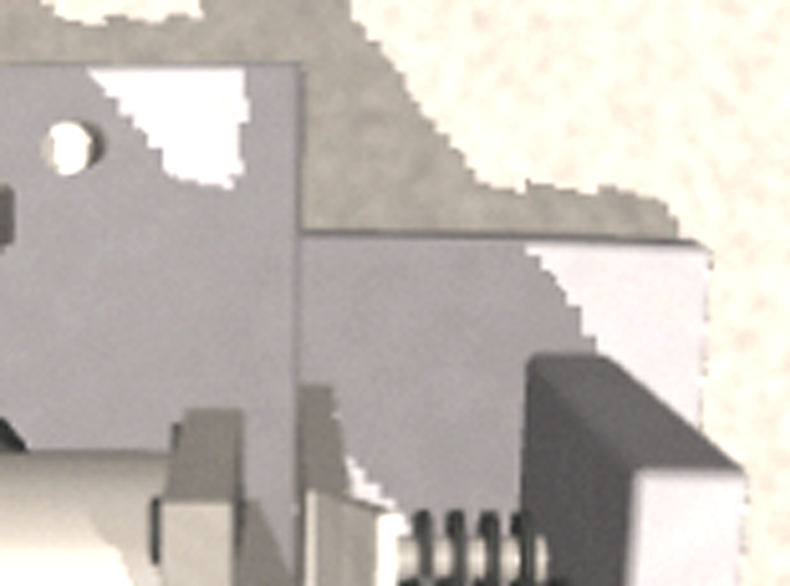

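```bash
python3 - <<'E'
from h import *
import pickle
M=pickle.load(open("S4.pkl","rb"))[-1][0]
for n,X,Y,z in (("face",242,500,85),("plate",305,489,90),("liptopL",383,513,101)):
    d=pix2w(M,205+X/5.1,80+Y/5.1,z,True)[:2]-C; print(n,np.round([d@ex,d@ey],2))
E
```

```text
face [-22.02  60.89]
plate [-24.85  68.99]
liptopL [-24.83  78.13]
```

The flange face's top corner is at (242,500) and the plate's at (305,489). The blade is in the gap and the plate has been pushed back about 1 mm, so I'll go slightly deeper.

```bash
python3 - <<'E'
from h import *
for z in (129,127,125.2):
    bot.movel(W(0,65.6,z),max_speed=15); bot.dwell(.25); s=sf(z)
    if s["contact_force"][2]>11 : break
M=model("wrist"); im=np.mean([imaging.capture("wrist") for _ in range(4)],0)
import pickle; L=pickle.load(open("S4.pkl","rb"))
# column of strongest edges near plate corner at a given z-height: sample along stand y at x=-24 on the lip's top strip (z=101)
for (m,i) in [(l[0],l[1].astype(float)) for l in L]+[(M,im)]:
    g=cv2.GaussianBlur(i,(0,0),.5).sum(2).astype(np.float32); ys=np.arange(70,90,.5)
    p=np.array([[w2pix(m,W(x,y,101),True) for y in ys] for x in (-23,-22,-21)],np.float32)
    v=cv2.remap(g,p[...,0],p[...,1],cv2.INTER_LINEAR).mean(0); d=np.diff(v); k=[ys[j]+.25 for j in np.argsort(-abs(d))[:5]]
    c=(abs(d[d>0])@ys[1:][d>0])/d[d>0].sum()
    print(k, d[np.argsort(-abs(d))[:5]].round())
E
```

```text
129 26.41 [530.7 -45.9 130.6] [3.139e+00 2.000e-03 3.021e+00] [0.6 5.4 8.4] [ 1.49 -0.25 -0.06] 79.9 0.156 -0.11
   stand xy [ 1.53 65.77] F stand [-0.05  5.39  8.38]
127 26.94 [530.9 -45.9 128.9] [3.139e+00 2.000e-03 3.021e+00] [0.8 6.  9.4] [ 1.51 -0.22 -0.08] 80.0 0.155 -0.11
   stand xy [ 1.74 65.79] F stand [0.09 6.05 9.39]
125.2 27.46 [531.1 -45.9 127.3] [3.139e+00 3.000e-03 3.021e+00] [ 1.8  5.7 10.8] [ 1.52 -0.23 -0.08] 80.2 0.152 -0.11
   stand xy [ 1.94 65.8 ] F stand [ 1.08  5.86 10.83]
[np.float64(78.75), np.float64(76.25), np.float64(79.25), np.float64(76.75), np.float64(81.75)] [-115.   81.  -77.   76.  -75.]
[np.float64(76.75), np.float64(79.25), np.float64(77.25), np.float64(81.75), np.float64(88.25)] [103. -92.  73. -72.  61.]
[np.float64(77.25), np.float64(81.75), np.float64(85.75), np.float64(79.75), np.float64(81.25)] [ 94. -64. -61. -60. -59.]
[np.float64(81.75), np.float64(81.25), np.float64(70.25), np.float64(77.75), np.float64(78.25)] [-86. -80. -78.  77.  76.]
```

```bash
python3 - <<'E'
from h import *
bot.dwell(.5); sf("end"); print(bot.sign_off())
E
```

```text
end 28.16 [531.1 -45.9 127.3] [3.139e+00 3.000e-03 3.021e+00] [-0.1  5.8 10.4] [ 1.53 -0.23 -0.06] 80.2 0.152 -0.11
   stand xy [ 1.93 65.8 ] F stand [-0.81  5.7  10.4 ]
the job is handed in; nothing more can be done
None
```

I handed the job in at about 28 s: the elbow is at its stop and the taper gauge is still gripped upright in the gap, bearing on the elbow and the plate. I estimate from push force and blade depth that the plate is pushed back about 2 mm. The hand-in returned no verdict.

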